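# Clear the lid press and reset its air valve to two turns

## Task

Take the two finished tins out of the lid press's catch tray and stand them upright, side by side on the floor of the grey tote, setting them down rather than dropping them, so the tray is empty before the press gets air again. Then set the speed of the press: turn the valve's handwheel clockwise by its handle until it is fully closed against its stop, back it off (counter-clockwise) exactly two full turns, and finish there still gripping the handle, so that the setting cannot creep while a colleague nips up the lock nut under the wheel. Leave the tin under the ram and the sieve where they are.

Things in the scene. Friction and masses are not known exactly. Their poses are not given: they have to be found in the camera images.
- press: pneumatic bench press for tin lids, fixed: grey plate 244 x 379 mm, 12 mm thick. Origin on the table under it; x to the machine's back, y to its left, z up. The press head (230 mm high) is at the back left, over x = 0.04 to 0.11 m, y = 0.06 to 0.19 m in its frame, the catch tray before it, the valve at the right front, an air filter (116 mm high) behind the valve
- tray (a point): centre of the catch tray's floor, 14 mm above the table. The tray is sheet steel, 122 mm (press x) by 182 mm (press y) inside, its walls 10 mm above its floor
- tin_a: finished moisture tin with lid, round, diameter 57 mm, 38 mm tall, 0.03 to 0.12 kg, standing in the catch tray. Origin at the centre of its underside, z up. Lid and body are one piece here; the tins carry no other difference, either may go first
- tin_b: second finished tin in the catch tray, of the same kind and size, 90 to 110 mm from the first, centre to centre, along the press's y
- tin_next: a third tin of the same kind, on the press's anvil under the ram; stays there. Origin at the centre of its underside
- tote: shallow open-topped grey plastic tote, fixed, 210 mm along its x, 180 mm along its y, 62 mm tall, walls 4 mm, rim 6 mm wider all round. Origin under its centre on the table; its floor is 5 mm above the table. It stands to the left or to the right of the press, the sieve on the other side
- sieve: round steel test sieve, diameter 175 mm, 63 mm tall, loose; stays where it is. Origin at the centre of its underside
- valve_axis (a point): on the axis of the valve's handwheel (vertical), 106 mm above the table, level with the rim's upper side. Dark dished five-spoke wheel; the handle's centre circles the axis at 50 mm, the rim is 112 mm over all
- valve (a joint): turning angle of the handwheel in rad: 0 is closed against the stop, it grows as the valve opens (counter-clockwise seen from above), one turn is 6.283, free up to 22. Starts somewhere between a third of a turn and nearly one turn open. Stiff gland: it takes about 2 to 3 N at the handle and stays where it is left; the end stop is hard. A follower on the stem under the wheel climbs 4 mm a turn past a small scale with marks at 0, 1, 2 and 3 turns
- handle: the wheel's revolving handle: black upright barrel, diameter 17 to 19 mm, 42 mm tall, on a boss 7 mm above the rim; it spins freely about its own vertical pin, so it can be gripped from above and led round without turning the hand. Origin at its lower end (114 mm above the table), top 156 mm above the table
- grip (a point): centre of the handle, half way up (135 mm above the table)
There are look-alikes about, which are no part of the job. Leave any orange or red look-alike of the tin_a alone.

How it is judged:
By the outcome, as a careful person would: the job done as asked, in the order asked, and still so for the second after the job is handed in, while the arm keeps its last pose, push and grip.
It also fails if it takes over 72 s, if anything falls off the work surface, if the arm or the gripper's body presses on something with over 40 N, if the wrist force passes 120 N, or if a joint passes its speed limit or range.

## Robot

A 7-joint arm with a two-finger parallel gripper is mounted at the origin on a cart in front of the work surface, level with it; the furniture and walls round the work are solid. World frame = base frame: x ahead of the robot, y to its left, z up, the work surface at z = 0. Lengths are in m, angles in degrees, forces in N, time in s.
With the tool pointing down it reaches from about 0.425 to 1.025 m from the base axis. Payload 9.4 kg.
Tool frame: the origin (TCP) lies between the finger pads; the fingertips stand 25 mm ahead of it and the grasp point (between the pads) lies 6 mm ahead of it; z points along the fingers, x is the direction in which the jaws open and shut, and the axes are right-handed (so a half turn about z gives the same grasp; the last joint's range is limited). The gripper opens to 85 mm and grips with 20 to 120 N. Pads are 22 mm wide; open, the fingers measure 114 mm over their backs; the gripper's body (76 mm by 85 mm) begins 54 mm behind the grasp point. The pads swing forward as they close: fully open they stand 13 mm farther back than shut.
Start: joints at [-74.238, 34.337, -0.143, 91.639, 0.103, 54.024, -4.572], TCP at [0.25, 0.681, 0.256] pointing down, gripper open.
Joint ranges: [-147.43, 147.43], [-19.82, 112.94], [-74.19, 73.91], [6.32, 146.72], [-59.91, 239.91], [6.04, 106.73], [-150.56, 150.56]. Speed limits (degrees/s): [127.2, 127.2, 172.46, 172.46, 180, 180, 180].

## Interface

Orientations are given as [roll, pitch, yaw] about the fixed x, y, z axes, in that order (R = Rz(yaw) Ry(pitch) Rx(roll)).
In Python, from bench import manip, cams, job gives the robot as it stands.
- The arm moves only by the tool move_arm, never from a script. Its argument "series" is a list of rows, each a list of 3 entries, a list of its own where there are three numbers: the shift along the tool's x, y, z in cm, then the turn, a rotation vector about the tool's x, y, z in degrees, then the finger opening in cm, from 0 to 8.54. A call has 1 to 5 rows; each row is the pose to reach, as a shift and turn from the pose measured when the call began, along the tool's axes at that moment; what a row does not reach only later rows make up. A row lasts 1/10 s, in which the tool goes at most 50 mm and 8.59 degrees, less where a joint would pass 70% of its speed; a pose out of reach is approached as far as the arm can. A call with a gripper value outside its range is refused whole. The fingers move at their own pace and stop on an object; the grip force is fixed at half the most. Time passes only in rows, so rows that repeat a pose let the fingers close. It gives the time, the measured TCP pose, the force and the opening at its end, in the units of the state.
- manip.observe(): the state, without advancing time (a new reading comes with each control period).
- cams.get_image(name): name is "side" or "top"; returns a dict with "image" (400x640x3 uint8, blue, green, red), "depth" (400x640 float32, m along the optical axis (not along the pixel's ray), 0 where there is no reading), "fx", "fy", "cx", "cy" (pixels), "extrinsics" (4x4, takes a point from world to camera coordinates). Camera axes: x right, y up, looking along -z (the intrinsics and any distortion apply to the point x, -y, -z); pixel columns grow to the right and rows downward; lengths in m; the calibration is good to about 2 mm. A picture is of the moment at which its call begins.
- job.hand_in(): hands the job in, once; it reports no verdict.
The state is a dict: "t": time; "joint_pos": joint angles; "dq": joint speeds; "joint_torque": joint torques, N m; "eef_pos": TCP position; "tool_rot": TCP orientation; "force": force on the tool from outside, world axes, zero at the start; "wrist_torque": the same for the moment, N m; "width": opening from 0.0 (shut) to 1.0 (fully open).
Only numpy, scipy, OpenCV 4.12 (cv2) and the standard library are available. Lean on these libraries where they do the work, as an engineer would, in place of code of your own. Each camera call takes 0.05 s, during which the arm holds its last target. There are 200 camera calls.

## Working session

There is one attempt and no reset: what is moved stays moved. The work goes in short steps, Python scripts to look and compute and a tool call to move; the robot and the scene stay as the last step left them, time stands still between calls to the robot, and variables do not carry over. Pictures are saved under pics/ and viewed, about 8 in all and at most 12, crops included, and the job is handed in when it is done.

Besides the shell and the picture viewer there is one more tool, called after "Emit:" in YAML: its name, and indented under it one key for each argument. move_arm: Moves the arm, as the interface text tells. Its arguments: {"type":"object","properties":{"series":{"type":"array"}},"required":["series"]}

```bash
mkdir -p pics
cat > h.py <<'E'
import numpy as np, cv2, pickle
from bench import manip, cams, job
def grab(n):
    d=cams.get_image(n); pickle.dump(d,open(f'pics/{n}.pkl','wb')); return d
def load(n): return pickle.load(open(f'pics/{n}.pkl','rb'))
def pts(d):
    v,u=np.mgrid[0:400,0:640]; z=d['depth']
    P=np.stack([(u-d['cx'])/d['fx']*z,-(v-d['cy'])/d['fy']*z,-z,np.ones_like(z)],-1)
    return (P@np.linalg.inv(d['extrinsics']).T)[...,:3]
def ray(d,u,v,h):
    E=np.linalg.inv(d['extrinsics']); r=E[:3,:3]@np.array([(u-d['cx'])/d['fx'],-(v-d['cy'])/d['fy'],-1]); o=E[:3,3]
    return o+r*(h-o[2])/r[2]
def proj(d,p):
    c=d['extrinsics']@np.array([*p,1]); return np.array([d['cx']+d['fx']*c[0]/-c[2], d['cy']-d['fy']*c[1]/-c[2]])
E
python3 - <<'E'
from h import *
a=grab('top');b=grab('side')
for n,d in(('top',a),('side',b)):
    cv2.imwrite(f'pics/{n}1.png',d['image']); print(n,d.keys(),d['fx'],np.linalg.inv(d['extrinsics']).round(3).tolist())
print(manip.observe())
E
```

```text
top dict_keys(['image', 'depth', 'fx', 'fy', 'cx', 'cy', 'extrinsics']) 406.50693696316137 [[0.029, 0.982, -0.189, 0.24], [-0.999, 0.032, 0.012, 0.05], [0.018, 0.188, 0.982, 1.31], [0.0, 0.0, 0.0, 1.0]]
side dict_keys(['image', 'depth', 'fx', 'fy', 'cx', 'cy', 'extrinsics']) 425.29650866555824 [[0.987, 0.079, -0.139, 0.307], [-0.159, 0.548, -0.821, -0.903], [0.012, 0.833, 0.554, 0.736], [0.0, 0.0, 0.0, 1.0]]
{'t': 0.1, 'joint_pos': array([-74.23729291,  34.38030685,  -0.14537936,  91.67750077,
         0.10342552,  54.02394644,  -4.57276372]), 'dq': array([-0.06224672, -0.14494991,  0.05828442, -0.14253782, -0.04971103,
        0.06047555,  0.06381126]), 'joint_torque': array([ 5.10454149e-03, -7.77986097e+01,  1.57000970e+00, -2.58618361e+01,
        1.26903664e-02,  5.42926122e-03, -1.80349491e-05]), 'eef_pos': array([0.24971101, 0.68021454, 0.25549148]), 'tool_rot': array([1.79991979e+02, 8.12444105e-02, 6.98453814e+01]), 'force': array([ 0.10644156, -0.47556483,  0.05685285]), 'wrist_torque': array([-0.01716458,  0.0757762 ,  0.04126935]), 'width': 1.0004195085691372}
```

View pics/top1.png

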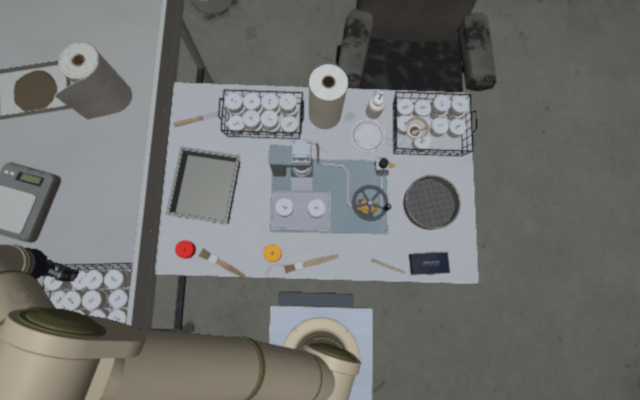

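View pics/side1.png

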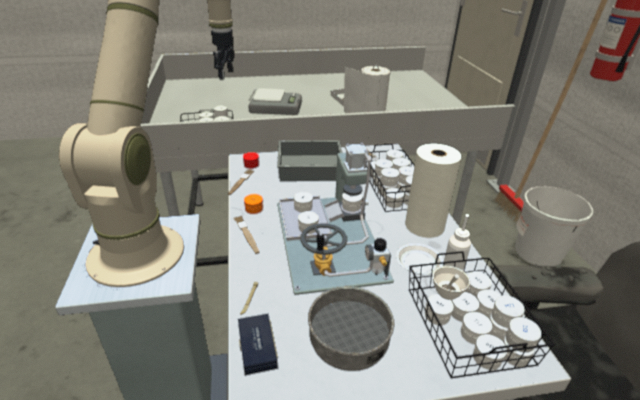

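The top view shows the tray at about (300,210) with two white tins at (284,207) and (316,208). The tote is at (204,187), the wheel at (370,204), the sieve at (432,202) and tin_next under the ram at about (302,170). The red (185,249) and orange (272,253) tins and the basket tins are look-alikes. Only the two white tins inside the tray fit the description. Next I'll measure these and confirm them in an enlarged crop.

Run:
```python
from h import *
a=load('top'); im=a['image']; P=pts(a)
np.set_printoptions(precision=4,suppress=True)
hsv=cv2.cvtColor(im,cv2.COLOR_BGR2HSV)
# tins: bright in depth heights
for c in((284,207),(316,208)):
    u,v=c; sub=np.zeros((400,640),np.uint8); sub[v-15:v+16,u-15:u+16]=1
    m=((P[...,2]>.044)&(P[...,2]<.062)&(sub>0))
    vv,uu=np.nonzero(m); print('tin',m.sum(),uu.mean(),vv.mean(),P[m].mean(0),ray(a,uu.mean(),vv.mean(),.052), np.ptp(P[m],0))
# tote rim
sub=np.zeros((400,640),bool); sub[140:235,155:250]=1
m=sub&(P[...,2]>.05)&(P[...,2]<.075); Q=P[m][:,:2].astype(np.float32); print('rim',m.sum(),cv2.minAreaRect(Q),np.median(P[m][:,2]))
m=sub&(P[...,2]<.03)&(P[...,2]>-.01); 
print('floor',np.median(P[175:200,195:215,2]))
# wheel
sub[:]=0; sub[180:230,345:398]=1
m=sub&(P[...,2]>.09)&(P[...,2]<.125); print('wheel',m.sum(),cv2.minEnclosingCircle(P[m][:,:2].astype(np.float32)),np.median(P[m][:,2]))
m=sub&(P[...,2]>.14)&(P[...,2]<.17); vv,uu=np.nonzero(m); print('handle',m.sum(),P[m].mean(0),uu.mean(),vv.mean(),ray(a,uu.mean(),vv.mean(),.156))
# wall between benches
for v in(60,150,200,250): print('wall',v,P[v,140:170:4].round(3).tolist())
# plate rect
m=np.abs(P[...,2]-.012)<.006
# heights map of ram head, filter, towel
for n,(u,v) in dict(ram=(302,150),ram2=(302,165),filt=(382,163),towel=(328,85)).items(): print(n,P[v-3:v+4,u-3:u+4].reshape(-1,3).max(0), P[v,u])
b=load('side')
A=cv2.resize(im[130:240,160:400],None,fx=3.3,fy=3.3,interpolation=cv2.INTER_CUBIC)
B=cv2.resize(b['image'][130:300,270:400],None,fx=3,fy=3,interpolation=cv2.INTER_CUBIC)
cv2.imwrite('pics/c2.png',A); cv2.imwrite('pics/c3.png',B)
```

```text
tin 252 283.32142857142856 207.04365079365078 [0.4532 0.1275 0.0505] [0.4529 0.1274 0.052 ] [0.0547 0.054  0.0119]
tin 254 315.7204724409449 208.17322834645668 [0.4528 0.0256 0.0506] [0.4526 0.0257 0.052 ] [0.0541 0.0538 0.0126]
rim 924 ((0.5257482528686523, 0.423514723777771), (0.27604323625564575, 0.23406314849853516), 82.9454574584961) 0.06024448608280519
floor 0.003905807427450947
wheel 571 ((0.46397480368614197, -0.1354137510061264), 0.05664650723338127) 0.10709861914911167
handle 33 [ 0.4472 -0.1802  0.1517] 387.3939393939394 206.5151515151515 [ 0.4464 -0.1793  0.156 ]
wall 60 [[0.971, 0.656, -0.01], [0.969, 0.64, -0.006], [0.97, 0.626, -0.006], [0.971, 0.613, -0.006], [0.898, 0.544, 0.126], [0.918, 0.546, 0.09], [0.937, 0.546, 0.056], [0.954, 0.544, 0.027]]
wall 150 [[0.643, 0.62, -0.01], [0.642, 0.606, -0.007], [0.6, 0.535, 0.131], [0.617, 0.545, 0.079], [0.627, 0.545, 0.045], [0.638, 0.545, 0.013], [0.649, 0.544, -0.021], [0.642, 0.522, 0.003]]
wall 200 [[0.448, 0.544, 0.128], [0.449, 0.535, 0.122], [0.459, 0.544, 0.071], [0.465, 0.545, 0.035], [0.472, 0.546, -0.0], [0.478, 0.544, -0.031], [0.473, 0.52, -0.0], [0.462, 0.485, 0.062]]
wall 250 [[0.304, 0.544, 0.089], [0.306, 0.546, 0.055], [0.308, 0.545, 0.026], [0.31, 0.543, -0.003], [0.313, 0.545, -0.043], [0.311, 0.516, 0.002], [0.311, 0.506, -0.004], [0.311, 0.491, 0.002]]
ram [0.5961 0.0804 0.2293] [0.5861 0.0717 0.2249]
ram2 [0.5685 0.0815 1.3104] [0.5624 0.0716 0.1556]
filt [ 0.6035 -0.1625  0.1204] [ 0.5879 -0.1715  0.1163]
towel [0.7897 0.0504 1.3104] [0.7785 0.0041 0.2349]
```

View pics/c2.png

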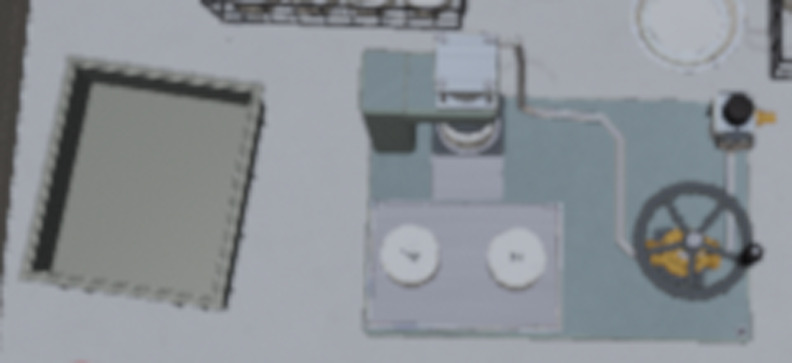

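View pics/c3.png

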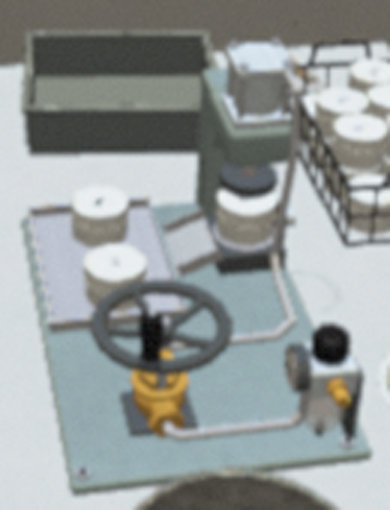

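The crops confirm the two white tins in the tray at crop pixels (410,254) and (517,257), which are 102 mm apart. The handle is at (750,254), 47 mm from the wheel axis. The tote is turned slightly. Its rim corners in the first crop are about (68,58), (265,85), (225,308) and (22,278).

```bash
cat >> h.py <<'E'
from scipy.spatial.transform import Rotation as Ro
def delta(goal,yaw=None):
    s=manip.observe(); R=Ro.from_euler('xyz',s['tool_rot'],degrees=True)
    G=R if yaw is None else Ro.from_euler('xyz',[180,0,yaw],degrees=True)
    sh=R.inv().apply(np.array(goal)-s['eef_pos'])*100
    print('t',s['t'],'pos',s['eef_pos'].round(4),'rot',s['tool_rot'].round(2),'F',s['force'].round(1),'w',round(s['width'],3),'shift',sh.round(2),'turn',(R.inv()*G).as_rotvec(degrees=True).round(2))
E
python3 - <<'E'
from h import *
a=load('top')
c=np.array([ray(a,160+u/3.3,130+v/3.3,.062)[:2] for u,v in((68,58),(265,85),(225,308),(22,278))])
print(c.round(4).tolist(),np.linalg.norm(np.roll(c,-1,0)-c,axis=1).round(3),c.mean(0))
d=(c[0]-c[3]+c[1]-c[2]); print('x yaw',np.degrees(np.arctan2(d[1],d[0])))
P=pts(a); Z=P[...,2]
m=np.zeros(Z.shape,bool); m[150:225,168:240]=1
f=m&(Z<.015)&(Z>-.003)&(np.linalg.norm(P[...,:2]-c.mean(0),axis=2)<.13); print('floor rect',cv2.minAreaRect(P[f][:,:2].astype(np.float32)))
d=load('side')
for n,v in((c[0],'c0'),(c[1],'c1'),(c[2],'c2'),(c[3],'c3')): print(v,proj(d,[*n,.062]))
pd=pts(d); print('side depth check handle top'); m=(pd[...,2]>.14)&(pd[...,2]<.165)&(np.hypot(pd[...,0]-.447,pd[...,1]+.18)<.03); print(m.sum(),pd[m].mean(0))
m=(pd[...,2]>.047)&(pd[...,2]<.06)&(np.hypot(pd[...,0]-.453,pd[...,1]-.1275)<.04); print(m.sum(),pd[m].mean(0))
delta([.453,.1275,.2],90)
E
```

```text
[[0.6329, 0.4617], [0.6123, 0.2705], [0.395, 0.2942], [0.4173, 0.4852]] [0.192 0.219 0.192 0.217] [0.51438623 0.37788268]
x yaw -6.221802339203914
floor rect ((0.5194268226623535, 0.39287832379341125), (0.24739684164524078, 0.22999337315559387), 3.200913429260254)
c0 [338.87998494 139.21541736]
c1 [345.09206525 165.23134508]
c2 [277.50565954 166.2540328 ]
c3 [278.80429002 139.94939004]
side depth check handle top
56 [ 0.44753699 -0.18854513  0.14800705]
134 [0.45407207 0.12331537 0.04857636]
t 0.1 pos [0.2497 0.6802 0.2555] rot [1.7999e+02 8.0000e-02 6.9850e+01] F [ 0.1 -0.5  0.1] w 1.0 shift [-44.87  38.13   5.62] turn [-1.000e-02  8.000e-02 -2.015e+01]
```

Emit:
move_arm:
  series:
    - [[-3,2.6,0],[0,0,-3],8.54]
    - [[-6,5.2,0],[0,0,-6],8.54]
    - [[-9.2,7.8,0],[0,0,-9],8.54]
    - [[-12.2,10.4,0],[0,0,-12],8.54]
    - [[-15.2,13,0],[0,0,-14],8.54]

```text
t: 0.6
eef_pos: [0.3197, 0.491, 0.2554]
tool_rot: [-180.0, 0.1, 84.0]
force: [0.7, -0.6, -0.2]
width: 1.0
```

```bash
python3 -c "
from h import *
delta([.453,.1265,.16],84)"
```

```text
t 0.6 pos [0.3197 0.491  0.2554] rot [-1.7998e+02  1.1000e-01  8.3970e+01] F [ 0.7 -0.6 -0.2] w 1.0 shift [-34.83  17.09   9.61] turn [-0.02  0.11 -0.03]
```

Emit:
move_arm:
  series:
    - [[-4.2,2.1,0],[0,0,0],8.54]
    - [[-8.4,4.1,0],[0,0,0],8.54]
    - [[-12.6,6.2,0],[0,0,0],8.54]
    - [[-16.8,8.2,0],[0,0,0],8.54]
    - [[-21,10.3,1],[0,0,0],8.54]

```text
t: 1.1
eef_pos: [0.4007, 0.2698, 0.2465]
tool_rot: [179.9, 0.0, 84.0]
force: [1.3, 0.0, 0.1]
width: 0.996
```

Emit:
move_arm:
  series:
    - [[-3.5,1.7,1.5],[0,0,0],8.54]
    - [[-7,3.4,3.5],[0,0,0],8.54]
    - [[-10.5,5.1,5.5],[0,0,0],8.54]
    - [[-13.8,6.8,7.5],[0,0,0],8.54]
    - [[-13.8,6.8,8.6],[0,0,0],8.54]

```text
t: 1.6
eef_pos: [0.4547, 0.1203, 0.1593]
tool_rot: [180.0, 0.2, 83.6]
force: [-1.3, -0.1, 0.4]
width: 1.002
```

```bash
python3 -c "
from h import *
delta([.453,.1265,.044],84)"
```

```text
t 1.6 pos [0.4547 0.1203 0.1593] rot [179.99   0.18  83.57] F [-1.3 -0.1  0.4] w 1.002 shift [ 0.63 -0.24 11.53] turn [ 0.    0.18 -0.43]
```

Emit:
move_arm:
  series:
    - [[0.6,-0.2,1.5],[0,0,0],8.54]
    - [[0.6,-0.2,4],[0,0,0],8.54]
    - [[0.6,-0.2,6.5],[0,0,0],8.54]
    - [[0.6,-0.2,8.5],[0,0,0],8.54]
    - [[0.6,-0.2,8.8],[0,0,0],8.54]

```text
t: 2.1
eef_pos: [0.4523, 0.1267, 0.0695]
tool_rot: [-179.8, 0.3, 83.6]
force: [-0.0, -0.2, 0.6]
width: 1.002
```

```bash
python3 -c "
from h import *
delta([.453,.1265,.044],84)"
```

```text
t 2.1 pos [0.4523 0.1267 0.0695] rot [-179.83    0.26   83.63] F [-0.  -0.2  0.6] w 1.002 shift [-0.    0.08  2.55] turn [-0.17  0.26 -0.37]
```

Emit:
move_arm:
  series:
    - [[0,0.1,1],[0,0,0],8.54]
    - [[0,0.1,2],[0,0,0],8.54]
    - [[0,0.1,2.5],[0,0,0],8.54]
    - [[0,0.1,2.5],[0,0,0],8.54]
    - [[0,0.1,2.5],[0,0,0],7]

```text
t: 2.6
eef_pos: [0.4533, 0.1265, 0.0447]
tool_rot: [-179.8, 0.3, 83.6]
force: [0.4, 0.3, -0.2]
width: 0.859
```

Emit:
move_arm:
  series:
    - [[0,0,0],[0,0,0],6]
    - [[0,0,0],[0,0,0],5]
    - [[0,0,0],[0,0,0],4.5]
    - [[0,0,0],[0,0,0],4.5]
    - [[0,0,0],[0,0,0],4.5]

```text
t: 3.1
eef_pos: [0.4535, 0.1266, 0.0455]
tool_rot: [-179.9, 0.2, 83.6]
force: [-1.2, 0.3, 6.4]
width: 0.623
```

```bash
python3 -c "
from h import *
delta([.453,.1265,.144],84)"
```

```text
t 3.1 pos [0.4535 0.1266 0.0455] rot [-179.9     0.22   83.63] F [-1.2  0.3  6.4] w 0.623 shift [-0.05 -0.07 -9.85] turn [-0.1   0.22 -0.38]
```

Emit:
move_arm:
  series:
    - [[0,0,0],[0,0,0],4.5]
    - [[0,0,-0.3],[0,0,0],4.5]
    - [[0,0,-0.8],[0,0,0],4.5]
    - [[0,0,-1.5],[0,0,0],4.5]
    - [[0,0,-2.5],[0,0,0],4.5]

```text
t: 3.6
eef_pos: [0.4534, 0.1266, 0.071]
tool_rot: [-179.9, 0.2, 83.6]
force: [-0.2, 0.2, -0.8]
width: 0.624
```

```bash
python3 -c "
from h import *
delta([.453,.1265,.144],84)
b=grab('side')
cv2.imwrite('pics/s4.png',cv2.resize(b['image'][100:280,230:410],None,fx=3,fy=3,interpolation=cv2.INTER_CUBIC))"
```

```text
t 3.6 pos [0.4534 0.1266 0.071 ] rot [-179.87    0.24   83.63] F [-0.2  0.2 -0.8] w 0.624 shift [-0.04 -0.05 -7.3 ] turn [-0.13  0.24 -0.38]
```

View pics/s4.png

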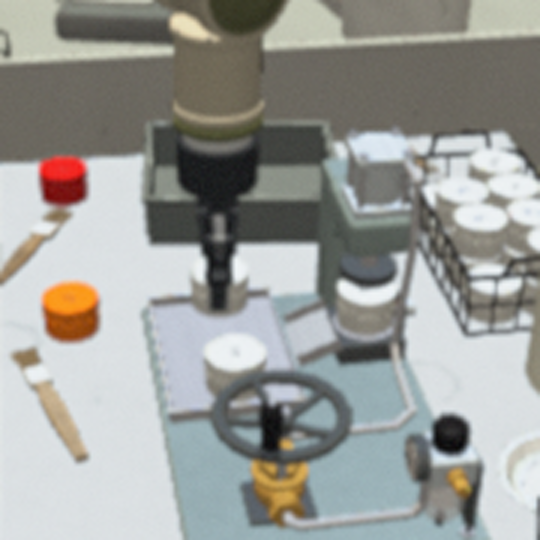

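Emit:
move_arm:
  series:
    - [[0,0,-3],[0,0,0],4.5]
    - [[0,0,-6],[0,0,0],4.5]
    - [[4,-0.2,-7],[0,0,0],4.5]
    - [[8,-0.5,-7],[0,0,0],4.5]
    - [[12.3,-0.7,-7],[0,0,0],4.5]

```text
t: 4.15
eef_pos: [0.4609, 0.2507, 0.1433]
tool_rot: [180.0, 0.1, 83.5]
force: [0.4, 0.1, -0.2]
width: 0.625
```

Emit:
move_arm:
  series:
    - [[3.5,1.5,0],[0,0,0],4.5]
    - [[7,3.5,0],[0,0,0],4.5]
    - [[10.5,5.5,0],[0,0,0],4.5]
    - [[13,7.5,0],[0,0,0],4.5]
    - [[13.4,7.9,0],[0,0,0],4.5]

```text
t: 4.65
eef_pos: [0.5563, 0.3784, 0.1434]
tool_rot: [179.9, -0.0, 83.6]
force: [-0.9, -0.7, -1.1]
width: 0.624
```

```bash
python3 -c "
from h import *
delta([.554,.374,.038],84)"
```

```text
t 4.65 pos [0.5563 0.3784 0.1434] rot [ 1.7986e+02 -1.0000e-02  8.3620e+01] F [-0.9 -0.7 -1.1] w 0.624 shift [-0.46 -0.21 10.54] turn [ 0.14 -0.01 -0.38]
```

Emit:
move_arm:
  series:
    - [[-0.4,-0.2,2],[0,0,0],4.5]
    - [[-0.4,-0.2,5],[0,0,0],4.5]
    - [[-0.4,-0.2,7.5],[0,0,0],4.5]
    - [[-0.4,-0.2,9],[0,0,0],4.5]
    - [[-0.4,-0.2,9.5],[0,0,0],4.5]

```text
t: 5.15
eef_pos: [0.5533, 0.3737, 0.047]
tool_rot: [180.0, 0.1, 83.6]
force: [-0.5, -0.2, -1.1]
width: 0.627
```

Emit:
move_arm:
  series:
    - [[0,0,0.2],[0,0,0],4.5]
    - [[0,0,0.4],[0,0,0],4.5]
    - [[0,0,0.6],[0,0,0],4.5]
    - [[0,0,0.7],[0,0,0],4.5]
    - [[0,0,0.8],[0,0,0],4.5]

```text
t: 5.65
eef_pos: [0.5535, 0.3738, 0.0395]
tool_rot: [179.9, 0.1, 83.6]
force: [-0.1, -0.2, -0.5]
width: 0.623
```

Emit:
move_arm:
  series:
    - [[0,0,0.1],[0,0,0],4.5]
    - [[0,0,0.2],[0,0,0],4.5]
    - [[0,0,0.25],[0,0,0],4.5]
    - [[0,0,0.3],[0,0,0],4.5]
    - [[0,0,0.3],[0,0,0],4.5]

```text
t: 6.15
eef_pos: [0.5535, 0.3738, 0.0366]
tool_rot: [179.9, 0.1, 83.6]
force: [-0.3, 0.0, 2.0]
width: 0.624
```

Emit:
move_arm:
  series:
    - [[0,0,0],[0,0,0],5.8]
    - [[0,0,0],[0,0,0],6.4]
    - [[0,0,0],[0,0,0],7]
    - [[0,0,0],[0,0,0],7.2]
    - [[0,0,0],[0,0,0],7.2]

```text
t: 6.65
eef_pos: [0.5535, 0.3738, 0.0367]
tool_rot: [179.9, 0.1, 83.6]
force: [-0.5, 0.3, 0.3]
width: 0.839
```

Emit:
move_arm:
  series:
    - [[0,0,-1],[0,0,0],7.2]
    - [[0,0,-3],[0,0,0],7.2]
    - [[0,0,-6],[0,0,0],7.2]
    - [[0,0,-9],[0,0,0],7.2]
    - [[0,0,-11],[0,0,0],8.54]

```text
t: 7.15
eef_pos: [0.5539, 0.3742, 0.1495]
tool_rot: [179.8, -0.0, 83.6]
force: [-0.1, 0.4, -0.7]
width: 0.984
```

```bash
python3 -c "
from h import *
delta([.453,.0257,.11],84)
b=load('side');b=grab('side'); P=pts(b)
m=(P[...,2]>.035)&(P[...,2]<.052)&(np.hypot(P[...,0]-.554,P[...,1]-.374)<.045); print(m.sum(),P[m].mean(0),np.percentile(P[m][:,2],[5,50,95]))"
```

```text
t 7.15 pos [0.5539 0.3742 0.1495] rot [ 1.7983e+02 -3.0000e-02  8.3600e+01] F [-0.1  0.4 -0.7] w 0.984 shift [-35.76  -6.15   3.92] turn [ 0.17 -0.03 -0.4 ]
114 [0.55315719 0.36867712 0.03843042] [0.03592957 0.0383361  0.04114301]
```

Emit:
move_arm:
  series:
    - [[-2.7,-1.8,0],[0,0,0],8.54]
    - [[-5.4,-3.5,0],[0,0,0],8.54]
    - [[-8.1,-5.2,0],[0,0,0],8.54]
    - [[-10.8,-7,0],[0,0,0],8.54]
    - [[-13.5,-8.7,0],[0,0,0],8.54]

```text
t: 7.7
eef_pos: [0.4526, 0.2496, 0.1521]
tool_rot: [179.6, -0.2, 83.6]
force: [0.6, 0.3, -0.7]
width: 0.999
```

Emit:
move_arm:
  series:
    - [[-4.5,0.5,0],[0,0,0],8.54]
    - [[-9,1,0],[0,0,0],8.54]
    - [[-13.5,1.5,1],[0,0,0],8.54]
    - [[-18,2,2],[0,0,0],8.54]
    - [[-22.3,2.5,3],[0,0,0],8.54]

```text
t: 8.2
eef_pos: [0.4528, 0.0235, 0.1218]
tool_rot: [179.6, -0.2, 83.6]
force: [1.1, -0.1, 0.7]
width: 1.0
```

```bash
python3 -c "
from h import *
delta([.453,.0257,.048],84)"
```

```text
t 8.2 pos [0.4528 0.0235 0.1218] rot [179.57  -0.22  83.6 ] F [ 1.1 -0.1  0.7] w 1.0 shift [ 0.19 -0.06  7.38] turn [ 0.44 -0.22 -0.4 ]
```

Emit:
move_arm:
  series:
    - [[0.2,0,1.5],[0.4,-0.2,-0.4],8.54]
    - [[0.2,0,3.5],[0.4,-0.2,-0.4],8.54]
    - [[0.2,0,5.5],[0.4,-0.2,-0.4],8.54]
    - [[0.2,0,7],[0.4,-0.2,-0.4],8.54]
    - [[0.2,0,7.4],[0.4,-0.2,-0.4],8.54]

```text
t: 8.7
eef_pos: [0.4534, 0.0257, 0.047]
tool_rot: [-180.0, 0.0, 84.0]
force: [0.1, 0.6, -0.5]
width: 0.998
```

Emit:
move_arm:
  series:
    - [[0,0,0],[0,0,0],7]
    - [[0,0,0],[0,0,0],6]
    - [[0,0,0],[0,0,0],5]
    - [[0,0,0],[0,0,0],4.5]
    - [[0,0,0],[0,0,0],4.5]

```text
t: 9.2
eef_pos: [0.4537, 0.0258, 0.0481]
tool_rot: [179.9, -0.0, 84.0]
force: [-0.7, 0.9, 5.7]
width: 0.623
```

Emit:
move_arm:
  series:
    - [[0,0,0],[0,0,0],4.5]
    - [[0,0,0],[0,0,0],4.5]
    - [[0,0,-0.3],[0,0,0],4.5]
    - [[0,0,-0.8],[0,0,0],4.5]
    - [[0,0,-2],[0,0,0],4.5]

```text
t: 9.7
eef_pos: [0.4534, 0.0257, 0.068]
tool_rot: [-180.0, 0.0, 84.0]
force: [0.3, 0.5, -0.5]
width: 0.621
```

```bash
python3 -c "
from h import *
delta([.453,.25,.15],84)"
```

```text
t 9.7 pos [0.4534 0.0257 0.068 ] rot [-1.7999e+02  1.0000e-02  8.4000e+01] F [ 0.3  0.5 -0.5] w 0.621 shift [22.3  -2.38 -8.2 ] turn [-0.01  0.01 -0.  ]
```

Emit:
move_arm:
  series:
    - [[0,0,-3],[0,0,0],4.5]
    - [[1,0,-6],[0,0,0],4.5]
    - [[5,-0.5,-7.5],[0,0,0],4.5]
    - [[9.5,-1,-7.8],[0,0,0],4.5]
    - [[14,-1.5,-7.8],[0,0,0],4.5]

```text
t: 10.2
eef_pos: [0.4534, 0.1678, 0.1476]
tool_rot: [179.9, -0.1, 83.9]
force: [0.4, -0.3, -0.7]
width: 0.621
```

Emit:
move_arm:
  series:
    - [[4.5,-0.4,0],[0,0,0],4.5]
    - [[9,-0.6,0],[0,0,0],4.5]
    - [[13.5,-0.5,0],[0,0,0],4.5]
    - [[18,-0.3,0],[0,0,0],4.5]
    - [[21.5,-0.2,0],[0,0,0],4.5]

```text
t: 10.7
eef_pos: [0.4739, 0.3849, 0.1482]
tool_rot: [179.9, -0.1, 84.0]
force: [0.7, -0.2, -0.3]
width: 0.614
```

```bash
python3 -c "
from h import *
delta([.474,.382,.040],84)"
```

```text
t 10.7 pos [0.4739 0.3849 0.1482] rot [ 1.799e+02 -1.200e-01  8.400e+01] F [ 0.7 -0.2 -0.3] w 0.614 shift [-0.31  0.02 10.82] turn [ 0.1  -0.12  0.  ]
```

Emit:
move_arm:
  series:
    - [[-0.3,0,2],[0,0,0],4.5]
    - [[-0.3,0,5],[0,0,0],4.5]
    - [[-0.3,0,7.5],[0,0,0],4.5]
    - [[-0.3,0,9.2],[0,0,0],4.5]
    - [[-0.3,0,9.8],[0,0,0],4.5]

```text
t: 11.2
eef_pos: [0.4729, 0.3813, 0.0487]
tool_rot: [-180.0, 0.0, 84.0]
force: [-0.3, -0.1, 0.2]
width: 0.623
```

Emit:
move_arm:
  series:
    - [[0,0,0.2],[0,0,0],4.5]
    - [[0,0,0.4],[0,0,0],4.5]
    - [[0,0,0.6],[0,0,0],4.5]
    - [[0,0,0.8],[0,0,0],4.5]
    - [[0,0,0.9],[0,0,0],4.5]

```text
t: 11.7
eef_pos: [0.4731, 0.3815, 0.0401]
tool_rot: [180.0, -0.0, 84.0]
force: [0.4, -0.1, -0.0]
width: 0.62
```

Emit:
move_arm:
  series:
    - [[0,0,0.1],[0,0,0],4.5]
    - [[0,0,0.15],[0,0,0],4.5]
    - [[0,0,0.2],[0,0,0],4.5]
    - [[0,0,0.2],[0,0,0],4.5]
    - [[0,0,0.2],[0,0,0],4.5]

```text
t: 12.2
eef_pos: [0.4732, 0.3816, 0.0392]
tool_rot: [180.0, -0.1, 84.0]
force: [-1.1, -2.1, 10.2]
width: 0.62
```

Emit:
move_arm:
  series:
    - [[0,0,0],[0,0,0],5.8]
    - [[0,0,0],[0,0,0],6.4]
    - [[0,0,0],[0,0,0],7]
    - [[0,0,0],[0,0,0],7.2]
    - [[0,0,0],[0,0,0],7.2]

```text
t: 12.7
eef_pos: [0.4731, 0.3816, 0.039]
tool_rot: [180.0, -0.0, 84.0]
force: [-0.2, -0.2, 0.4]
width: 0.842
```

Emit:
move_arm:
  series:
    - [[0,0,-1],[0,0,0],7.2]
    - [[0,0,-3],[0,0,0],7.2]
    - [[0,0,-7],[0,0,0],7.2]
    - [[0,0,-12],[0,0,0],7.2]
    - [[0,0,-17],[0,0,0],7]

```text
t: 13.2
eef_pos: [0.4726, 0.3811, 0.2111]
tool_rot: [180.0, -0.0, 84.0]
force: [0.7, 0.7, -0.3]
width: 0.817
```

Run:
```python
from h import *
np.set_printoptions(precision=4,suppress=True)
a=grab('top');b=grab('side'); im=a['image']; P=pts(a); Q=pts(b)
Z=P[...,2]; S=np.zeros(Z.shape,bool); S[180:230,345:398]=1
m=S&(Z>.095)&(Z<.125); v,u=np.nonzero(m)
el=cv2.fitEllipse(cv2.convexHull(np.stack([u,v],1).astype(np.float32))); print('wheel el',el,'axis',ray(a,*el[0],.106))
m=S&(Z>.13)&(Z<.17); v,u=np.nonzero(m); print('handle top',m.sum(),np.median(P[m],0))
for n,d in(('top',a),('side',b)):
    g=d['image'].max(2); c=proj(d,[.446,-.18,.156]).astype(int); print(n,c)
m=(Q[...,2]>.118)&(Q[...,2]<.165)&(np.hypot(Q[...,0]-.447,Q[...,1]+.18)<.03); print('side handle',m.sum(),np.median(Q[m],0),Q[m].min(0),Q[m].max(0))
m=(Q[...,2]>.03)&(Q[...,2]<.055)&(Q[...,1]>.31)&(Q[...,1]<.44)&(Q[...,0]>.43)&(Q[...,0]<.6); print('tins z',np.percentile(Q[m][:,2],[5,50,95]))
t=cv2.resize(im[150:240,330:410],None,fx=6,fy=6,interpolation=cv2.INTER_CUBIC)
s=cv2.resize(b['image'][135:285,260:360],None,fx=3.6,fy=3.6,interpolation=cv2.INTER_CUBIC)
cv2.imwrite('pics/w5.png',np.hstack([cv2.resize(t,(480,540)),cv2.resize(s,(300,540))])[:, :800])
delta([.447,-.18,.24],84)
```

```text
wheel el ((369.4336853027344, 203.1446075439453), (35.666664123535156, 37.23904800415039), 119.68184661865234) axis [ 0.464 -0.135  0.106]
handle top 37 [ 0.4457 -0.1791  0.1522]
top [387 206]
side [319 232]
side handle 110 [ 0.4466 -0.1901  0.1408] [ 0.4399 -0.1947  0.1184] [ 0.4562 -0.1773  0.1546]
tins z [0.0316 0.0382 0.041 ]
t 13.3 pos [0.4754 0.3833 0.2164] rot [179.55  -0.52  83.98] F [ 1.1 -0.2 -0.3] w 0.819 shift [-56.29   3.11  -2.85] turn [ 0.45 -0.52 -0.03]
```

View pics/w5.png

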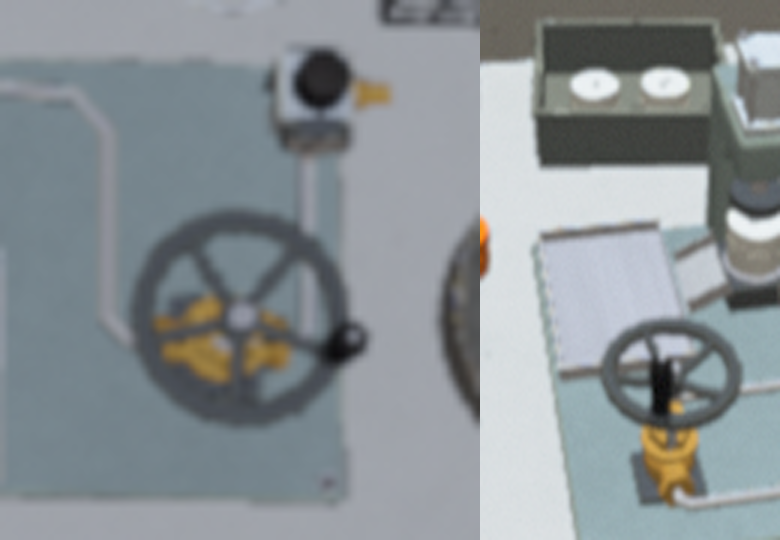

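Both tins are upright in the tote, at right-panel pixels (595,85) and (665,83), and the tray is empty. The handle top is at left-panel (350,338), which gives roughly (0.447, -0.182). That is 50 mm from the axis at (0.464, -0.135), as it should be.

Emit:
move_arm:
  series:
    - [[-4,0.2,0],[0.4,-0.5,0],7]
    - [[-8.4,0.4,0],[0.4,-0.5,0],7]
    - [[-12.8,0.6,-0.5],[0.4,-0.5,0],7]
    - [[-17.2,0.8,-1],[0.4,-0.5,0],6.5]
    - [[-21.6,1.1,-1],[0.4,-0.5,0],6.5]

```text
t: 13.8
eef_pos: [0.4632, 0.1656, 0.2255]
tool_rot: [179.9, -0.0, 84.0]
force: [0.4, 0.2, 0.6]
width: 0.762
```

Emit:
move_arm:
  series:
    - [[-4.4,0.2,0],[0,0,0],6]
    - [[-8.8,0.4,0],[0,0,0],6]
    - [[-13.2,0.6,0],[0,0,0],6]
    - [[-17.6,0.8,0],[0,0,0],6]
    - [[-22,1.1,0],[0,0,0],6]

```text
t: 14.3
eef_pos: [0.4505, -0.056, 0.2258]
tool_rot: [179.9, -0.1, 84.0]
force: [-0.0, 0.4, 0.9]
width: 0.702
```

Emit:
move_arm:
  series:
    - [[-3.5,0.2,0],[0,0,0],6]
    - [[-7,0.5,0],[0,0,0],6]
    - [[-10,0.7,0],[0,0,0],6]
    - [[-11.8,0.9,0],[0,0,0],6]
    - [[-12,0.9,0],[0,0,0],6]

```text
t: 14.8
eef_pos: [0.4464, -0.1787, 0.2261]
tool_rot: [179.8, -0.0, 83.8]
force: [0.4, 1.1, -0.0]
width: 0.702
```

```bash
python3 -c "
from h import *
delta([.447,-.182,.147],84)"
```

```text
t 14.8 pos [ 0.4464 -0.1787  0.2261] rot [ 1.7983e+02 -1.0000e-02  8.3780e+01] F [ 0.4  1.1 -0. ] w 0.702 shift [-0.32  0.07  7.91] turn [ 0.17 -0.01 -0.22]
```

Emit:
move_arm:
  series:
    - [[-0.3,0.1,1.5],[0.2,0,0],6]
    - [[-0.3,0.1,3.5],[0.2,0,0],6]
    - [[-0.3,0.1,5.5],[0.2,0,0],6]
    - [[-0.3,0.1,7.3],[0.2,0,0],6]
    - [[-0.3,0.1,7.8],[0.2,0,0],5]

```text
t: 15.3
eef_pos: [0.4467, -0.1806, 0.1469]
tool_rot: [-179.8, -0.1, 83.8]
force: [1.3, -0.6, 0.3]
width: 0.589
```

Emit:
move_arm:
  series:
    - [[0,0,0],[0,0,0],4]
    - [[0,0,0],[0,0,0],3]
    - [[0,0,0],[0,0,0],2.4]
    - [[0,0,0],[0,0,0],1.8]
    - [[0,0,0],[0,0,0],1.2]

```text
t: 15.8
eef_pos: [0.447, -0.1816, 0.1479]
tool_rot: [-179.9, 0.0, 83.8]
force: [-1.7, -4.3, 6.7]
width: 0.179
```

Emit:
move_arm:
  series:
    - [[0,0,0],[0,0,0],0.8]
    - [[0,0,0],[0,0,0],0.5]
    - [[0,0,0],[0,0,0],0.5]
    - [[0,0,0],[0,0,0],0.5]

```text
t: 16.2
eef_pos: [0.447, -0.1817, 0.148]
tool_rot: [-179.9, 0.0, 83.8]
force: [-0.2, -1.0, 0.4]
width: 0.182
```

```bash
cat >> h.py <<'E'
C=np.array([.464,-.135])
def arc(C,step,n,r=.05,d0=None):
    s=manip.observe(); R=Ro.from_euler('xyz',s['tool_rot'],degrees=True); p=s['eef_pos']; v=p[:2]-C
    a=np.degrees(np.arctan2(v[1],v[0])); print('t',round(s['t'],2),'pos',p.round(4),'ang',a.round(1),'r',np.linalg.norm(v).round(4),'F',s['force'].round(1),'w',round(s['width'],3))
    for i in range(1,n+1):
        b=np.radians(a+step*i); print((R.inv().apply(np.r_[C+r*np.array([np.cos(b),np.sin(b)]),.147]-p)*100).round(2).tolist())
E
python3 -c "
from h import *
arc(C,-10,5)
b=grab('side');cv2.imwrite('pics/s6.png',cv2.resize(b['image'][170:290,260:380],None,fx=4.5,fy=4.5,interpolation=cv2.INTER_CUBIC))"
```

```text
t 16.2 pos [ 0.447  -0.1817  0.148 ] ang -110.0 r 0.0497 F [-0.2 -1.   0.4] w 0.182
[0.25, -0.83, 0.1]
[0.67, -1.6, 0.1]
[1.21, -2.28, 0.1]
[1.87, -2.85, 0.1]
[2.62, -3.3, 0.1]
```

View pics/s6.png

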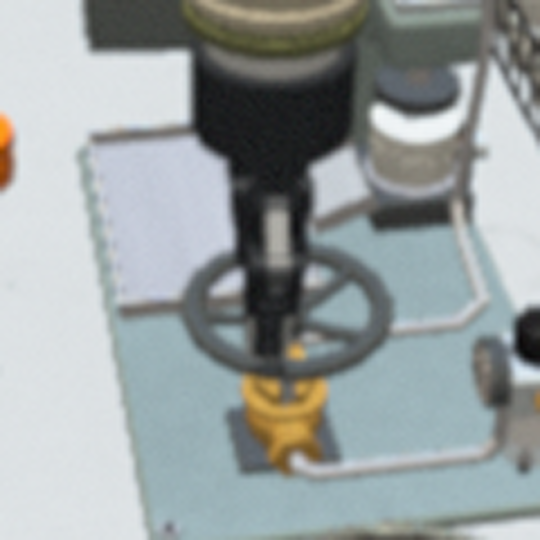

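Emit:
move_arm:
  series:
    - [[0.25,-0.83,0.1],[0,0,0],0.5]
    - [[0.67,-1.6,0.1],[0,0,0],0.5]
    - [[1.21,-2.28,0.1],[0,0,0],0.5]
    - [[1.87,-2.85,0.1],[0,0,0],0.5]
    - [[2.62,-3.3,0.1],[0,0,0],0.5]

```text
t: 16.75
eef_pos: [0.4174, -0.1524, 0.1478]
tool_rot: [179.9, 0.1, 83.7]
force: [0.6, -2.9, 10.5]
width: 0.178
```

```bash
python3 -c "
from h import *
arc(C,-11,5)"
```

```text
t 16.75 pos [ 0.4174 -0.1524  0.1478] ang -159.5 r 0.0498 F [ 0.6 -2.9 10.5] w 0.178
[0.88, -0.37, 0.08]
[1.83, -0.54, 0.08]
[2.79, -0.52, 0.08]
[3.72, -0.33, 0.08]
[4.61, 0.04, 0.08]
```

Emit:
move_arm:
  series:
    - [[0.88,-0.37,0],[0,0,0],0.5]
    - [[1.83,-0.54,0],[0,0,0],0.5]
    - [[2.79,-0.52,0],[0,0,0],0.5]
    - [[3.72,-0.33,0],[0,0,0],0.5]
    - [[4.61,0.04,0],[0,0,0],0.5]

```text
t: 17.25
eef_pos: [0.4232, -0.1059, 0.1479]
tool_rot: [179.9, 0.1, 83.7]
force: [1.9, -4.5, 3.2]
width: 0.178
```

```bash
sed -i 's/\.147\]-p/.148]-p/' h.py; python3 -c "
from h import *
arc(C,-8,5)"
```

```text
t 17.25 pos [ 0.4232 -0.1059  0.1479] ang 144.5 r 0.0501 F [ 1.9 -4.5  3.2] w 0.178
[0.58, 0.39, -0.01]
[1.1, 0.85, -0.01]
[1.56, 1.38, -0.01]
[1.94, 1.97, -0.01]
[2.23, 2.6, -0.01]
```

```bash
cat >> h.py <<'E'
def chords(C,step,n,r=.05):
    s=manip.observe(); R=Ro.from_euler('xyz',s['tool_rot'],degrees=True); p=s['eef_pos']; v=p[:2]-C
    a=np.arctan2(v[1],v[0]); print('t',round(s['t'],2),'pos',p.round(4),'ang',np.degrees(a).round(1),'r',np.linalg.norm(v).round(4),'F',s['force'].round(1))
    f=lambda i:np.r_[C+r*np.array([np.cos(a+np.radians(step)*i),np.sin(a+np.radians(step)*i)]),0]
    for i in range(n): print((R.inv().apply(f(i+1)-f(i))*100).round(2).tolist()[:2])
E
python3 -c "
from h import *
chords(C,-4.6,10)"
```

```text
t 17.25 pos [ 0.4232 -0.1059  0.1479] ang 144.5 r 0.0501 F [ 1.9 -4.5  3.2]
[0.34, 0.21]
[0.32, 0.24]
[0.3, 0.26]
[0.28, 0.29]
[0.26, 0.31]
[0.23, 0.33]
[0.21, 0.34]
[0.18, 0.36]
[0.15, 0.37]
[0.12, 0.38]
```

Emit:
move_arm:
  series:
    - [[0.34,0.21,0],[0,0,0],0.5]
    - [[0.34,0.21,0],[0,0,0],0.5]

```text
t: 17.45
eef_pos: [0.4265, -0.1018, 0.1479]
tool_rot: [179.9, 0.0, 83.8]
force: [1.8, 1.9, 2.6]
width: 0.178
```

Emit:
move_arm:
  series:
    - [[0.32,0.24,0],[0,0,0],0.5]
    - [[0.32,0.24,0],[0,0,0],0.5]

```text
t: 17.65
eef_pos: [0.4297, -0.0985, 0.1479]
tool_rot: [179.9, 0.0, 83.9]
force: [2.5, 0.9, 3.7]
width: 0.177
```

Emit:
move_arm:
  series:
    - [[0.3,0.26,0],[0,0,0],0.5]
    - [[0.3,0.26,0],[0,0,0],0.5]

```text
t: 17.85
eef_pos: [0.4328, -0.0957, 0.1479]
tool_rot: [179.9, 0.0, 83.8]
force: [1.3, -0.8, 3.6]
width: 0.177
```

Emit:
move_arm:
  series:
    - [[0.28,0.29,0],[0,0,0],0.5]
    - [[0.28,0.29,0],[0,0,0],0.5]

```text
t: 18.05
eef_pos: [0.4364, -0.093, 0.1479]
tool_rot: [179.8, 0.0, 83.9]
force: [1.5, -1.2, 3.1]
width: 0.18
```

Emit:
move_arm:
  series:
    - [[0.26,0.31,0],[0,0,0],0.5]
    - [[0.26,0.31,0],[0,0,0],0.5]

```text
t: 18.25
eef_pos: [0.4404, -0.0906, 0.1479]
tool_rot: [179.8, 0.0, 83.9]
force: [1.1, -2.1, 3.0]
width: 0.176
```

Emit:
move_arm:
  series:
    - [[0.23,0.33,0],[0,0,0],0.5]
    - [[0.23,0.33,0],[0,0,0],0.5]

```text
t: 18.45
eef_pos: [0.4446, -0.0886, 0.1479]
tool_rot: [179.8, 0.0, 83.9]
force: [1.9, -3.4, 1.8]
width: 0.179
```

Emit:
move_arm:
  series:
    - [[0.21,0.34,0],[0,0,0],0.5]
    - [[0.21,0.34,0],[0,0,0],0.5]

```text
t: 18.65
eef_pos: [0.4489, -0.087, 0.1479]
tool_rot: [179.7, 0.0, 83.9]
force: [1.1, -4.0, 1.5]
width: 0.18
```

Emit:
move_arm:
  series:
    - [[0.18,0.36,0],[0,0,0],0.5]
    - [[0.18,0.36,0],[0,0,0],0.5]

```text
t: 18.85
eef_pos: [0.4531, -0.0858, 0.1479]
tool_rot: [179.7, 0.0, 83.8]
force: [1.8, -5.4, 1.8]
width: 0.177
```

```bash
python3 -c "
from h import *
chords(C,-4.6,10)"
```

```text
t 18.85 pos [ 0.4531 -0.0858  0.1479] ang 102.5 r 0.0504 F [ 1.8 -5.4  1.8]
[0.11, 0.38]
[0.08, 0.39]
[0.05, 0.4]
[0.02, 0.4]
[-0.01, 0.4]
[-0.05, 0.4]
[-0.08, 0.39]
[-0.11, 0.39]
[-0.14, 0.38]
[-0.17, 0.36]
```

Emit:
move_arm:
  series:
    - [[0.1,0.38,0],[0,0,0],0.5]
    - [[0.1,0.38,0],[0,0,0],0.5]

```text
t: 19.05
eef_pos: [0.4572, -0.0851, 0.1479]
tool_rot: [179.7, 0.0, 83.9]
force: [0.8, -3.5, 2.7]
width: 0.181
```

Emit:
move_arm:
  series:
    - [[0.07,0.39,0],[0,0,0],0.5]
    - [[0.07,0.39,0],[0,0,0],0.5]

```text
t: 19.25
eef_pos: [0.4613, -0.0847, 0.1479]
tool_rot: [179.7, 0.0, 83.9]
force: [-0.6, -2.9, 4.1]
width: 0.179
```

Emit:
move_arm:
  series:
    - [[0.04,0.4,0],[0,0,0],0.5]
    - [[0.04,0.4,0],[0,0,0],0.5]

```text
t: 19.45
eef_pos: [0.4655, -0.0846, 0.1479]
tool_rot: [179.7, 0.0, 83.9]
force: [-1.0, -3.2, 3.8]
width: 0.184
```

Emit:
move_arm:
  series:
    - [[0.01,0.4,0],[0,0,0],0.5]
    - [[0.01,0.4,0],[0,0,0],0.5]

```text
t: 19.65
eef_pos: [0.4696, -0.085, 0.1479]
tool_rot: [179.7, 0.0, 83.9]
force: [-0.8, -2.9, 4.6]
width: 0.182
```

Emit:
move_arm:
  series:
    - [[-0.02,0.4,0],[0,0,0],0.5]
    - [[-0.02,0.4,0],[0,0,0],0.5]

```text
t: 19.85
eef_pos: [0.4737, -0.0856, 0.1479]
tool_rot: [179.8, 0.0, 83.9]
force: [-0.7, -3.0, 4.6]
width: 0.178
```

Emit:
move_arm:
  series:
    - [[-0.06,0.4,0],[0,0,0],0.5]
    - [[-0.06,0.4,0],[0,0,0],0.5]

```text
t: 20.05
eef_pos: [0.4776, -0.0865, 0.1479]
tool_rot: [179.8, 0.0, 83.9]
force: [-0.8, -2.6, 5.0]
width: 0.182
```

Emit:
move_arm:
  series:
    - [[-0.09,0.39,0],[0,0,0],0.5]
    - [[-0.09,0.39,0],[0,0,0],0.5]

```text
t: 20.25
eef_pos: [0.4814, -0.0877, 0.1479]
tool_rot: [179.8, 0.0, 83.9]
force: [-1.7, -1.1, 5.2]
width: 0.179
```

Emit:
move_arm:
  series:
    - [[-0.13,0.38,0],[0,0,0],0.5]
    - [[-0.13,0.38,0],[0,0,0],0.5]

```text
t: 20.45
eef_pos: [0.485, -0.0893, 0.1479]
tool_rot: [179.8, -0.0, 83.9]
force: [-0.1, -1.4, 4.8]
width: 0.18
```

Emit:
move_arm:
  series:
    - [[-0.16,0.37,0],[0,0,0],0.5]
    - [[-0.16,0.37,0],[0,0,0],0.5]

```text
t: 20.65
eef_pos: [0.4885, -0.091, 0.1479]
tool_rot: [179.8, -0.0, 83.9]
force: [-0.8, -1.4, 5.4]
width: 0.178
```

```bash
python3 -c "
from h import *
chords(C,-4.7,10)"
```

```text
t 20.65 pos [ 0.4885 -0.091   0.1479] ang 60.8 r 0.0503 F [-0.8 -1.4  5.4]
[-0.18, 0.37]
[-0.21, 0.35]
[-0.23, 0.34]
[-0.26, 0.32]
[-0.29, 0.29]
[-0.31, 0.27]
[-0.33, 0.24]
[-0.35, 0.22]
[-0.37, 0.19]
[-0.38, 0.16]
```

Emit:
move_arm:
  series:
    - [[-0.18,0.37,0],[0,0,0],0.5]
    - [[-0.18,0.37,0],[0,0,0],0.5]

```text
t: 20.85
eef_pos: [0.4919, -0.0931, 0.1479]
tool_rot: [179.8, -0.0, 83.9]
force: [-1.0, -2.5, 6.1]
width: 0.179
```

Emit:
move_arm:
  series:
    - [[-0.21,0.35,0],[0,0,0],0.5]
    - [[-0.21,0.35,0],[0,0,0],0.5]

```text
t: 21.05
eef_pos: [0.495, -0.0954, 0.1479]
tool_rot: [179.9, -0.0, 83.9]
force: [-1.1, -2.1, 5.2]
width: 0.179
```

Emit:
move_arm:
  series:
    - [[-0.23,0.34,0],[0,0,0],0.5]
    - [[-0.23,0.34,0],[0,0,0],0.5]

```text
t: 21.25
eef_pos: [0.4979, -0.0978, 0.1479]
tool_rot: [179.9, -0.1, 84.0]
force: [-2.0, -1.2, 6.2]
width: 0.18
```

Emit:
move_arm:
  series:
    - [[-0.26,0.32,0],[0,0,0],0.5]
    - [[-0.26,0.32,0],[0,0,0],0.5]

```text
t: 21.45
eef_pos: [0.5007, -0.1005, 0.1479]
tool_rot: [179.9, -0.1, 84.0]
force: [-0.3, -2.7, 6.2]
width: 0.179
```

Emit:
move_arm:
  series:
    - [[-0.29,0.29,0],[0,0,0],0.5]
    - [[-0.29,0.29,0],[0,0,0],0.5]

```text
t: 21.65
eef_pos: [0.5032, -0.1034, 0.1479]
tool_rot: [180.0, -0.1, 84.0]
force: [-1.2, -1.8, 5.4]
width: 0.186
```

Emit:
move_arm:
  series:
    - [[-0.31,0.27,0],[0,0,0],0.5]
    - [[-0.31,0.27,0],[0,0,0],0.5]

```text
t: 21.85
eef_pos: [0.5054, -0.1064, 0.1479]
tool_rot: [180.0, -0.1, 84.0]
force: [-1.7, -1.4, 6.3]
width: 0.18
```

Emit:
move_arm:
  series:
    - [[-0.33,0.24,0],[0,0,0],0.5]
    - [[-0.33,0.24,0],[0,0,0],0.5]

```text
t: 22.05
eef_pos: [0.5073, -0.1096, 0.1479]
tool_rot: [-180.0, -0.2, 84.0]
force: [-1.4, -1.1, 5.0]
width: 0.178
```

Emit:
move_arm:
  series:
    - [[-0.35,0.22,0],[0,0,0],0.5]
    - [[-0.35,0.22,0],[0,0,0],0.5]

```text
t: 22.25
eef_pos: [0.5091, -0.1129, 0.1479]
tool_rot: [-180.0, -0.2, 84.1]
force: [-2.0, -0.4, 5.3]
width: 0.183
```

Emit:
move_arm:
  series:
    - [[-0.37,0.19,0],[0,0,0],0.5]
    - [[-0.37,0.19,0],[0,0,0],0.5]

```text
t: 22.45
eef_pos: [0.5106, -0.1163, 0.1479]
tool_rot: [-180.0, -0.2, 84.1]
force: [-0.8, -0.6, 5.3]
width: 0.184
```

```bash
python3 -c "
from h import *
chords(C,-4.7,10)"
```

```text
t 22.45 pos [ 0.5106 -0.1163  0.1479] ang 21.9 r 0.0503 F [-0.8 -0.6  5.3]
[-0.37, 0.18]
[-0.38, 0.15]
[-0.39, 0.11]
[-0.4, 0.08]
[-0.41, 0.05]
[-0.41, 0.01]
[-0.41, -0.02]
[-0.41, -0.05]
[-0.4, -0.09]
[-0.39, -0.12]
```

Emit:
move_arm:
  series:
    - [[-0.37,0.18,0],[0,0,0],0.5]
    - [[-0.37,0.18,0],[0,0,0],0.5]

```text
t: 22.65
eef_pos: [0.5119, -0.1197, 0.1479]
tool_rot: [-179.9, -0.3, 84.1]
force: [-1.7, -1.0, 6.7]
width: 0.179
```

Emit:
move_arm:
  series:
    - [[-0.38,0.15,0],[0,0,0],0.5]
    - [[-0.38,0.15,0],[0,0,0],0.5]

```text
t: 22.85
eef_pos: [0.5128, -0.1231, 0.1479]
tool_rot: [-179.9, -0.3, 84.2]
force: [-2.0, -0.2, 4.5]
width: 0.177
```

Emit:
move_arm:
  series:
    - [[-0.39,0.11,0],[0,0,0],0.5]
    - [[-0.39,0.11,0],[0,0,0],0.5]

```text
t: 23.05
eef_pos: [0.5135, -0.1266, 0.1479]
tool_rot: [-179.9, -0.3, 84.2]
force: [-1.7, -0.6, 5.6]
width: 0.176
```

Emit:
move_arm:
  series:
    - [[-0.4,0.08,0],[0,0,0],0.5]
    - [[-0.4,0.08,0],[0,0,0],0.5]

```text
t: 23.25
eef_pos: [0.514, -0.1301, 0.1479]
tool_rot: [-179.9, -0.4, 84.2]
force: [-0.7, 1.2, 4.8]
width: 0.177
```

Emit:
move_arm:
  series:
    - [[-0.41,0.05,0],[0,0,0],0.5]
    - [[-0.41,0.05,0],[0,0,0],0.5]

```text
t: 23.45
eef_pos: [0.5142, -0.1337, 0.1479]
tool_rot: [-179.9, -0.4, 84.3]
force: [-1.5, 0.3, 5.5]
width: 0.182
```

Emit:
move_arm:
  series:
    - [[-0.41,0.01,0],[0,0,0],0.5]
    - [[-0.41,0.01,0],[0,0,0],0.5]

```text
t: 23.65
eef_pos: [0.5142, -0.1347, 0.1479]
tool_rot: [-179.9, -0.6, 84.4]
force: [-0.9, 10.7, 6.3]
width: 0.18
```

Emit:
move_arm:
  series:
    - [[-0.41,-0.02,0],[0,0,0],0.5]
    - [[-0.41,-0.02,0],[0,0,0],0.5]

```text
t: 23.85
eef_pos: [0.5142, -0.1349, 0.1479]
tool_rot: [-179.9, -0.8, 84.6]
force: [-0.2, 13.0, 7.3]
width: 0.179
```

Emit:
move_arm:
  series:
    - [[-0.41,-0.05,0],[0,0,0],0.5]
    - [[-0.41,-0.05,0],[0,0,0],0.5]

```text
t: 24.05
eef_pos: [0.5142, -0.135, 0.1479]
tool_rot: [-179.9, -1.0, 84.9]
force: [0.7, 13.6, 4.6]
width: 0.182
```

```bash
python3 -c "
from h import *
chords(C,-4.7,10)"
```

```text
t 24.05 pos [ 0.5142 -0.135   0.1479] ang 0.0 r 0.0502 F [ 0.7 13.6  4.6]
[-0.41, 0.02]
[-0.41, -0.01]
[-0.41, -0.05]
[-0.4, -0.08]
[-0.39, -0.11]
[-0.38, -0.14]
[-0.37, -0.18]
[-0.35, -0.21]
[-0.34, -0.23]
[-0.32, -0.26]
```

The wheel met a hard stop at TCP angle about 0.0°: the force jumped from about 2 N to 13 N and the position froze. That is 250° of closing, inside the stated start range. Now I'll back off two turns.

```bash
cat >> h.py <<'E'
def plan(step,calls,a0=None,r=.0502):
    s=manip.observe(); R=Ro.from_euler('xyz',s['tool_rot'],degrees=True); p=s['eef_pos']; v=p[:2]-C
    a=np.arctan2(v[1],v[0]); print('t',round(s['t'],2),'pos',p.round(4),'rot',s['tool_rot'].round(1),'ang',np.degrees(a).round(2),'r',np.linalg.norm(v).round(4),'F',s['force'].round(1))
    G=Ro.from_euler('xyz',[180,0,84],degrees=True); print('turn',(R.inv()*G).as_rotvec(degrees=True).round(1))
    f=lambda b:np.r_[C+r*np.array([np.cos(b),np.sin(b)]),.148]
    for k in range(calls):
        b0=a+np.radians(step)*5*k; q=p if k==0 else f(b0); Rk=R if k==0 else G
        print([(Rk.inv().apply(f(b0+np.radians(step)*i)-q)*100).round(2).tolist() for i in range(1,6)])
E
python3 -c "
from h import *
plan(12,3)"
```

```text
t 24.05 pos [ 0.5142 -0.135   0.1479] rot [-179.9   -1.    84.9] ang 0.05 r 0.0502 F [ 0.7 13.6  4.6]
turn [-0.1 -1.   0.9]
[[1.03, -0.2, 0.01], [1.99, -0.61, 0.03], [2.85, -1.22, 0.04], [3.57, -1.99, 0.06], [4.1, -2.89, 0.07]]
[[0.32, -1.0, -0.0], [0.43, -2.04, -0.0], [0.32, -3.09, -0.0], [-0.0, -4.08, -0.0], [-0.53, -4.99, -0.0]]
[[-0.7, -0.78, -0.0], [-1.55, -1.4, -0.0], [-2.51, -1.82, -0.0], [-3.54, -2.04, -0.0], [-4.59, -2.04, -0.0]]
```

Emit:
move_arm:
  series:
    - [[1.03,-0.2,0],[0,-0.5,0.3],0.5]
    - [[1.99,-0.61,0],[0,-1,0.6],0.5]
    - [[2.85,-1.22,0],[0,-1,0.9],0.5]
    - [[3.57,-1.99,0],[0,-1,0.9],0.5]
    - [[4.1,-2.89,0],[0,-1,0.9],0.5]

```text
t: 24.55
eef_pos: [0.4883, -0.0909, 0.1481]
tool_rot: [-179.9, -0.0, 84.0]
force: [1.0, -3.8, -11.0]
width: 0.183
```

Emit:
move_arm:
  series:
    - [[0.32,-1,0],[0,0,0],0.5]
    - [[0.43,-2.04,0],[0,0,0],0.5]
    - [[0.32,-3.09,0],[0,0,0],0.5]
    - [[0,-4.08,0],[0,0,0],0.5]
    - [[-0.53,-4.99,0],[0,0,0],0.5]

```text
t: 25.05
eef_pos: [0.4384, -0.0916, 0.1482]
tool_rot: [180.0, -0.0, 84.0]
force: [7.1, -8.9, -17.2]
width: 0.179
```

```bash
python3 -c "
from h import *
plan(12,3)"
```

```text
t 25.05 pos [ 0.4384 -0.0916  0.1482] rot [180.  -0.  84.] ang 120.58 r 0.0504 F [  7.1  -8.9 -17.2]
turn [ 0. -0. -0.]
[[-0.72, -0.76, 0.02], [-1.58, -1.37, 0.02], [-2.54, -1.79, 0.02], [-3.57, -1.99, 0.02], [-4.62, -1.98, 0.02]]
[[-1.02, 0.23, 0.0], [-1.98, 0.66, 0.0], [-2.82, 1.29, 0.0], [-3.52, 2.08, 0.0], [-4.03, 2.99, 0.0]]
[[-0.31, 1.0, 0.0], [-0.41, 2.05, 0.0], [-0.29, 3.09, 0.0], [0.04, 4.08, 0.0], [0.57, 4.99, 0.0]]
```

Emit:
move_arm:
  series:
    - [[-0.72,-0.76,0.1],[0,0,0],0.5]
    - [[-1.58,-1.37,0.1],[0,0,0],0.5]
    - [[-2.54,-1.79,0.1],[0,0,0],0.5]
    - [[-3.57,-1.99,0.1],[0,0,0],0.5]
    - [[-4.62,-1.98,0.1],[0,0,0],0.5]

```text
t: 25.55
eef_pos: [0.414, -0.1357, 0.1478]
tool_rot: [179.9, -0.0, 84.0]
force: [3.8, 2.7, 8.3]
width: 0.18
```

Emit:
move_arm:
  series:
    - [[-1.02,0.23,0],[0,0,0],0.5]
    - [[-1.98,0.66,0],[0,0,0],0.5]
    - [[-2.82,1.29,0],[0,0,0],0.5]
    - [[-3.52,2.08,0],[0,0,0],0.5]
    - [[-4.03,2.99,0],[0,0,0],0.5]

```text
t: 26.05
eef_pos: [0.4393, -0.1785, 0.1479]
tool_rot: [179.9, -0.1, 84.0]
force: [2.2, 9.8, 5.4]
width: 0.178
```

```bash
python3 -c "
from h import *
plan(12,3)"
```

```text
t 26.05 pos [ 0.4393 -0.1785  0.1479] rot [ 1.799e+02 -1.000e-01  8.400e+01] ang -119.61 r 0.05 F [2.2 9.8 5.4]
turn [ 0.1 -0.1  0. ]
[[-0.34, 0.99, -0.01], [-0.44, 2.04, -0.01], [-0.32, 3.08, -0.0], [0.01, 4.08, -0.0], [0.54, 4.98, 0.0]]
[[0.71, 0.78, 0.0], [1.56, 1.39, 0.0], [2.52, 1.81, 0.0], [3.55, 2.02, 0.0], [4.6, 2.01, 0.0]]
[[1.03, -0.23, -0.0], [1.98, -0.66, -0.0], [2.83, -1.28, -0.0], [3.52, -2.07, -0.0], [4.04, -2.98, -0.0]]
```

Emit:
move_arm:
  series:
    - [[-0.34,0.99,0],[0,0,0],0.5]
    - [[-0.44,2.04,0],[0,0,0],0.5]
    - [[-0.32,3.08,0],[0,0,0],0.5]
    - [[0.01,4.08,0],[0,0,0],0.5]
    - [[0.54,4.98,0],[0,0,0],0.5]

```text
t: 26.55
eef_pos: [0.488, -0.1788, 0.1479]
tool_rot: [-179.9, -0.1, 84.0]
force: [-3.6, 0.9, 5.2]
width: 0.18
```

Emit:
move_arm:
  series:
    - [[0.71,0.78,0],[0,0,0],0.5]
    - [[1.56,1.39,0],[0,0,0],0.5]
    - [[2.52,1.81,0],[0,0,0],0.5]
    - [[3.55,2.02,0],[0,0,0],0.5]
    - [[4.6,2.01,0],[0,0,0],0.5]

```text
t: 27.05
eef_pos: [0.5141, -0.1343, 0.148]
tool_rot: [180.0, -0.1, 84.0]
force: [3.1, -2.9, -0.4]
width: 0.177
```

```bash
python3 -c "
from h import *
plan(12,3)"
```

```text
t 27.05 pos [ 0.5141 -0.1343  0.148 ] rot [ 1.8e+02 -1.0e-01  8.4e+01] ang 0.82 r 0.0501 F [ 3.1 -2.9 -0.4]
turn [ 0.  -0.1 -0. ]
[[1.02, -0.22, 0.0], [1.98, -0.66, 0.01], [2.82, -1.29, 0.01], [3.51, -2.08, 0.01], [4.02, -3.0, 0.01]]
[[0.31, -1.0, -0.0], [0.4, -2.05, -0.0], [0.28, -3.09, -0.0], [-0.06, -4.08, -0.0], [-0.6, -4.98, -0.0]]
[[-0.71, -0.77, -0.0], [-1.57, -1.37, -0.0], [-2.54, -1.79, -0.0], [-3.57, -1.99, -0.0], [-4.61, -1.98, -0.0]]
```

One full turn is done (0.8°). Starting the second.

Emit:
move_arm:
  series:
    - [[1.02,-0.22,0],[0,0,0],0.5]
    - [[1.98,-0.66,0],[0,0,0],0.5]
    - [[2.82,-1.29,0],[0,0,0],0.5]
    - [[3.51,-2.08,0],[0,0,0],0.5]
    - [[4.02,-3,0],[0,0,0],0.5]

```text
t: 27.55
eef_pos: [0.4876, -0.0905, 0.148]
tool_rot: [180.0, -0.1, 84.0]
force: [-0.3, -5.0, -0.8]
width: 0.177
```

Emit:
move_arm:
  series:
    - [[0.31,-1,0],[0,0,0],0.5]
    - [[0.4,-2.05,0],[0,0,0],0.5]
    - [[0.28,-3.09,0],[0,0,0],0.5]
    - [[-0.06,-4.08,0],[0,0,0],0.5]
    - [[-0.6,-4.98,0],[0,0,0],0.5]

```text
t: 28.05
eef_pos: [0.4379, -0.0918, 0.1481]
tool_rot: [179.8, -0.1, 84.0]
force: [8.3, -8.7, -9.1]
width: 0.181
```

```bash
python3 -c "
from h import *
plan(12,2)"
```

```text
t 28.05 pos [ 0.4379 -0.0918  0.1481] rot [ 1.798e+02 -1.000e-01  8.400e+01] ang 121.13 r 0.0504 F [ 8.3 -8.7 -9.1]
turn [ 0.2 -0.1 -0. ]
[[-0.73, -0.75, 0.0], [-1.6, -1.35, 0.0], [-2.56, -1.76, -0.0], [-3.59, -1.96, -0.0], [-4.64, -1.94, -0.01]]
[[-1.02, 0.24, 0.0], [-1.97, 0.68, 0.0], [-2.81, 1.32, 0.0], [-3.5, 2.11, 0.0], [-4.0, 3.03, 0.0]]
```

Emit:
move_arm:
  series:
    - [[-0.73,-0.75,0.05],[0.2,0,0],0.5]
    - [[-1.6,-1.35,0.05],[0.2,0,0],0.5]
    - [[-2.56,-1.76,0.05],[0.2,0,0],0.5]
    - [[-3.59,-1.96,0.05],[0.2,0,0],0.5]
    - [[-4.64,-1.94,0.05],[0.2,0,0],0.5]

```text
t: 28.55
eef_pos: [0.414, -0.1361, 0.1479]
tool_rot: [179.9, -0.1, 84.0]
force: [5.3, 2.5, 6.5]
width: 0.181
```

Emit:
move_arm:
  series:
    - [[-1.02,0.24,0],[0,0,0],0.5]
    - [[-1.97,0.68,0],[0,0,0],0.5]
    - [[-2.81,1.32,0],[0,0,0],0.5]
    - [[-3.5,2.11,0],[0,0,0],0.5]
    - [[-4,3.03,0],[0,0,0],0.5]

```text
t: 29.05
eef_pos: [0.4395, -0.1786, 0.1479]
tool_rot: [-180.0, -0.2, 84.0]
force: [1.6, 8.0, 7.8]
width: 0.18
```

```bash
python3 -c "
from h import *
plan(12,1)"
```

```text
t 29.05 pos [ 0.4395 -0.1786  0.1479] rot [-180.    -0.2   84. ] ang -119.38 r 0.05 F [1.6 8.  7.8]
turn [-0.  -0.2  0. ]
[[-0.33, 0.99, -0.01], [-0.43, 2.04, -0.02], [-0.31, 3.08, -0.01], [0.02, 4.07, -0.01], [0.56, 4.98, -0.01]]
```

Emit:
move_arm:
  series:
    - [[-0.33,0.99,0],[0,0,0],0.5]
    - [[-0.43,2.04,0],[0,0,0],0.5]
    - [[-0.31,3.08,0],[0,0,0],0.5]
    - [[0.02,4.07,0],[0,0,0],0.5]
    - [[0.56,4.98,0],[0,0,0],0.5]

```text
t: 29.55
eef_pos: [0.4881, -0.1788, 0.1479]
tool_rot: [-179.8, -0.2, 84.0]
force: [-4.0, -0.4, 9.5]
width: 0.181
```

```bash
python3 -c "
from h import *
plan(11,1)"
```

```text
t 29.55 pos [ 0.4881 -0.1788  0.1479] rot [-179.8   -0.2   84. ] ang -61.16 r 0.05 F [-4.  -0.4  9.5]
turn [-0.2 -0.2 -0. ]
[[0.61, 0.74, -0.01], [1.36, 1.34, -0.01], [2.21, 1.79, -0.01], [3.14, 2.06, -0.01], [4.09, 2.16, -0.0]]
```

Emit:
move_arm:
  series:
    - [[0.61,0.74,0],[-0.2,-0.2,0],0.5]
    - [[1.36,1.34,0],[-0.2,-0.2,0],0.5]
    - [[2.21,1.79,0],[-0.2,-0.2,0],0.5]
    - [[3.14,2.06,0],[-0.2,-0.2,0],0.5]
    - [[4.09,2.16,0],[-0.2,-0.2,0],0.5]

```text
t: 30.05
eef_pos: [0.5138, -0.141, 0.148]
tool_rot: [180.0, 0.0, 83.9]
force: [0.6, -2.7, 4.4]
width: 0.178
```

```bash
python3 -c "
from h import *
plan(1,1)"
```

```text
t 30.05 pos [ 0.5138 -0.141   0.148 ] rot [180.    0.   83.9] ang -6.85 r 0.0502 F [ 0.6 -2.7  4.4]
turn [ 0.   0.  -0.1]
[[0.09, 0.0, -0.0], [0.18, 0.0, -0.0], [0.26, -0.0, -0.0], [0.35, -0.0, -0.0], [0.44, -0.01, -0.0]]
```

Emit:
move_arm:
  series:
    - [[0.3,0,0],[0,0,0],0.5]
    - [[0.5,0,0],[0,0,0],0.5]
    - [[0.62,-0.02,0],[0,0,0],0.5]
    - [[0.63,-0.02,0],[0,0,0],0.5]
    - [[0.63,-0.02,0],[0,0,0],0.5]

```text
t: 30.55
eef_pos: [0.5141, -0.1346, 0.148]
tool_rot: [-180.0, 0.0, 83.9]
force: [1.3, -0.3, 4.7]
width: 0.18
```

Run:
```python
from h import *
plan(1,1)
a=grab('top');b=grab('side')
s=cv2.resize(b['image'][130:285,255:385],None,fx=4,fy=3.8,interpolation=cv2.INTER_CUBIC)
cv2.imwrite('pics/f7.png',s)
Q=pts(b); m=(Q[...,2]>.03)&(Q[...,2]<.055)&(Q[...,1]>.31)&(Q[...,1]<.44)&(Q[...,0]>.43)&(Q[...,0]<.6); print('tins',m.sum(),np.percentile(Q[m][:,2],[5,50,95]))
```

```text
t 30.55 pos [ 0.5141 -0.1346  0.148 ] rot [-180.     0.    83.9] ang 0.48 r 0.0501 F [ 1.3 -0.3  4.7]
turn [-0.   0.  -0.1]
[[0.09, -0.01, -0.0], [0.17, -0.02, -0.0], [0.26, -0.03, -0.0], [0.35, -0.05, -0.0], [0.43, -0.06, -0.0]]
tins 271 [0.03194525 0.03805889 0.0411216 ]
```

View pics/f7.png

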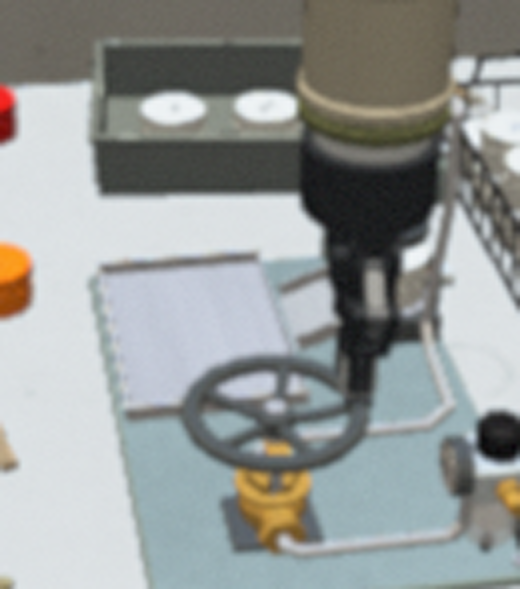

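The picture shows both tins upright in the tote at (173,107) and (267,105), an empty tray, and the fingers still on the handle at (358,385). The tin under the ram is in place behind the gripper. The follower scale can't be read at this resolution.

```bash
python3 -c "
from h import *
print(job.hand_in()); s=manip.observe(); print(s['t'],s['eef_pos'],s['force'],s['width'])"
```

```text
the job is handed in; nothing more can be done
None
the job is handed in; nothing more can be done
```

I handed the job in at about 30.7 s of the 72 s allowed; no verdict is reported.

- **Tins:** Both finished tins stand upright in the grey tote, about 80 mm apart. I lowered each until it touched the floor (2 N and 10 N) before releasing it. The last picture shows both upright and the tray empty.
- **Valve:** I turned the handwheel clockwise about 250° to a hard stop, where the force rose to about 13 N and the position froze. I then backed it off 720° by the gripper's position, ending 0.4° past the stop angle. I aimed for that small lead to take up play in the grip.
- **Grip:** The hand is still holding the handle, with about 5 N on the wrist.

**Not confirmed:**
- The scale under the wheel was too small to read in the images, so the two turns rest on the gripper's position alone.
- I made no measured check of the tin under the ram or the sieve. I did not touch either, and the tin was in place in the last picture.

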